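# Bring the tablet canister under the dispenser spout

### The arm

A 6-joint arm with a two-finger parallel gripper is mounted at the origin on the work surface. World frame = base frame: x ahead of the robot, y to its left, z up, the work surface at z = 0. Lengths are in m, angles in rad, forces in N, time in s.
With the tool pointing down it reaches from about 0.25 to 0.775 m from the base axis. Payload 4 kg.
Tool frame: the origin (TCP) lies midway between the tips of the shut fingers; the grasp point (between the pads) lies 19 mm behind it; z points along the fingers, y is the line along which they close (so a half turn about z gives the same grasp; the last joint's range is limited). The gripper opens to 94 mm and grips with 3 to 60 N. Pads are 16 mm wide; open, the fingers measure 119 mm over their backs; the gripper's body (75 mm by 177 mm) begins 78 mm behind the grasp point.
Start: joints at [1.186, 0.087, 1.371, -0, 1.684, -0.103], TCP at [0.153, 0.528, 0.206] pointing down, gripper open.
Joint ranges: [-3.1, 3.1], [-0.76, 2.03], [0.27, 2.55], [-1.08, 4.22], [0.17, 2.65], [-2.57, 2.57]. Speed limits (rad/s): [2.79, 2.79, 3.14, 3.14, 3.14, 3.14].

### API

Orientations are given as [roll, pitch, yaw] about the fixed x, y, z axes, in that order (R = Rz(yaw) Ry(pitch) Rx(roll)).
In Python, from bench import robot gives the robot as it stands. The module is installed in compiled form; this text tells all that it offers.
- The arm moves only by the tool arm_command, never from a script. Its argument "targets" is a list of rows, each a list of 4 numbers: the shift along the world's x, y, z as a fraction of full scale, then the turn about the world's z as a fraction of full scale. A call has 1 to 8 rows; each row is the pose to reach, as a shift and turn from the pose commanded when the call began; what a row does not reach only later rows make up. Full scale, the value 1, is 0.5 m for a shift and 120 degrees for a turn. A row lasts 1/12 s, in which the tool goes at most 41.7 mm and 7.16 degrees, less where a joint would pass 70% of its speed; a pose out of reach is approached as far as the arm can. A call with a number of a shift or a turn outside -1 to 1 is refused whole. A call with a gripper value outside its range is refused whole. "claw" is the closure, from 0 (fully open) to 1 (shut), set as the call begins (left out, the last holds). The fingers move at their own pace and stop on an object; the grip force is fixed at half the most. Time passes only in rows, so rows that repeat a pose let the fingers close. It gives the time, the measured TCP pose, the force, the opening and the grip force at its end, in the units of the state.
- robot.get_obs(): the state, without advancing time (a new reading comes with each control period).
- robot.snapshot(name): name is "scene" or "top" or "wrist"; returns the picture (420x560x3 uint8, red, green, blue); there is no depth.
- robot.camera_info(name): a dict with "vfov" (degrees; the focal length in pixels is half the picture's height over the tangent of half this angle, whatever the lens; pixels are square), "cx", "cy" (the principal point, pixels), "extrinsics" (4x4, takes a point from camera to world coordinates); the wrist camera has in their place "T_tool_cam" (4x4, takes a point from camera to tool coordinates, whose origin is the TCP and whose axes are the flange's). Camera axes: x right, y up, looking along -z (the intrinsics and any distortion apply to the point x, -y, -z); pixel columns grow to the right and rows downward; lengths in m; the calibration is good to about 2 mm. A picture is of the moment at which its call begins: read the wrist's pose just before it. camera_info takes no time and is no camera call.
- robot.close_job(): hands the job in; it is judged then, once.
The state is a dict: "time": time; "joint_positions": joint angles; "qvel": joint speeds; "joint_torque": joint torques, N m; "tool_pos": TCP position; "ee_rot": TCP orientation; "wrist_force": force on the tool from outside, world axes, zero at the start; "wrist_torque": the same for the moment, N m; "width": finger opening in m; "finger_force": force on a finger pad.
Only numpy, scipy, OpenCV 4.12 (cv2) and the standard library are available. Lean on these libraries where they do the work, as an engineer would, in place of code of your own. Each camera call takes 0.05 s, during which the arm holds its last target. There are 200 camera calls.

### The job

Get the clear canister ready for filling: lift off its loose wooden lid and lay the lid, knob up, fully on the round cork mat; then bring the open canister by its red handle in under the deck of the tablet dispenser, between the rails and right back to the red stop, so that it stands upright beneath the spout with the handle pointing straight out at the front, and let go. Do not drop the lid, keep the canister upright all the way, meet the stop gently, and leave everything else on the steel top where it stands.

Things in the scene. Friction and masses are not known exactly. Their poses are not given: they have to be found in the camera images.
- canister: Clear acrylic canister, diameter 80 mm, 100 mm high, wall 4 mm, about 0.3 kg. Origin: centre of its underside, z up. Its red handle is on its -x side. It stands loose, left or right of the dispenser, handle roughly towards the robot (yaw within 0.5 rad), and slides easily on the steel top. With the lid on it is 136 mm high and does not go under the dispenser.
- canister_handle (a point): Middle of the canister's red D-handle: an upright bar 14 mm wide (along the canister's y) and 12 mm thick, from 15 to 90 mm above the underside. This point is on the bar, 70 mm from the canister's axis (on its -x side) and 57 mm above the underside. Arms 12 mm high, at 21 and 84 mm height, join the bar to the wall. Frame as the canister's.
- lid: Round wooden lid lying loose on the canister: rubber plug below (62 mm diameter, 6 mm high), disc 86 mm diameter, 8 mm thick, then a dark upright knob in the middle, 24 mm diameter, 28 mm high. Origin: centre of the plug's underside, z up; disc top 14 mm, knob top 42 mm above it. While on, the origin is 94 mm above the canister's underside. About 0.09 kg; lifts straight off.
- mat: Round cork mat, 124 mm diameter, 4 mm thick, fixed. Origin: centre of its underside, on the steel top.
- dispenser: Tablet dispenser, fixed: a clear hopper with coloured tablets on a blue deck on four posts. The bay below faces its own -x (towards the robot, yaw within 0.2 rad). Origin: on the steel top below the spout, where the canister's origin is when it touches the red back stop (40 mm high, face at x = +40 mm). The hopper rises to 240 mm; the whole reaches to x = +52 mm.
- dispenser_mouth (a point): Middle of the front edge of the dispenser's deck, at its underside: x = -46 mm, 122 mm above the steel top in the dispenser's frame (same axes). The deck is 120 mm wide; the black spout (40 mm diameter) hangs to 112 mm. A canister that is home has its handle bar 24 mm in front of this edge: an upright gripper there would strike deck and hopper, so lean the tool back 25 to 40 degrees.
- dispenser_rails (a point): Midway between the front ends of the bay's two side rails, on the steel top, at x = -46 mm in the dispenser's frame. The rails run along x, 40 mm high, from here to x = +48 mm; inner faces at y = +48 and -48 mm, outer faces at 58 mm; the deck's posts (10 mm square) stand on the rails' lines at x = -41 and +43 mm.
- spray_bottle: Bystander: closed teal spray bottle, 64 mm diameter, 193 mm high, its white head reaching 55 mm from the axis towards its own -x above 130 mm. Stands loose beside the bay, on either side. Origin: centre of the underside.
- rinse_bottle: Bystander: yellow bottle with blue cap, 64 mm diameter, 190 mm high, loose, beside the bay on the other side. Origin: centre of the underside.
- salt_jar: Bystander: jar with green lid, 76 mm diameter, 110 mm high, loose. Origin: centre of the underside.
- bowl: Bystander: white bowl, 110 mm diameter, 45 mm high, loose, holding the orange dryer ball. Origin: centre of the underside.
- dryer_ball_center (a point): Bystander: centre of the orange dryer ball, 70 mm diameter, which lies in the bowl.
- peg_rack: Bystander: grey slotted rack with three plastic clothes pegs standing in it, 70 mm (x) by 130 mm (y), 107 mm high, loose. Origin: centre of the underside.
- peg_box: Bystander: small closed wooden peg box, 94 mm (x) by 144 mm (y), 80 mm high, loose. Origin: centre of the underside.
There are look-alikes about, which are no part of the job. Leave any green or turquoise look-alike of the lid alone.

How it is judged:
On the way, in this order (a step that is already met when the one before it is completed fails the run):
1. the lid lies knob up on the cork mat, let go (horizontal distance between lid and mat below 0.03 m and z of lid in the frame of mat below 0.009 m and angle between lid's own z axis and vertical below 0.1 rad and linear speed of lid below 0.03 m/s and contact force between the fingers and lid below 0.1 N), for 0.2 s.
2. the open canister is home under the spout (x of canister in the frame of dispenser between -0.01 and 0.006 m and y of canister in the frame of dispenser between -0.012 and 0.012 m and z of canister in the frame of dispenser below 0.006 m and angle between canister's own z axis and vertical below 0.06 rad and angle between the x axis of canister and the x axis of dispenser, either way round below 0.26 rad and linear speed of canister below 0.03 m/s), for 0.2 s.
At the end, for the whole second after the job is handed in: Canister upright (0.06 rad) in the bay, within 10 mm of the back stop and 12 mm of the middle line, handle straight out within 0.26 rad; lid flat, knob up, on the cork mat, centres within 30 mm; both released and at rest (all of step 1 and all of step 2 and contact force between the fingers and canister below 0.1 N); the robot touches nothing.
It fails at once if a bystander was moved by more than 20 mm or tipped (distance of any of spray_bottle, rinse_bottle, salt_jar, bowl, peg_rack, peg_box from where it was at the start of the episode above 0.02 m or angle between any of spray_bottle, rinse_bottle, salt_jar, bowl, peg_rack, peg_box's own z axis and vertical above 0.3 rad or distance of dryer_ball_center from where it was at the start of the episode above 0.025 m).
It fails at once if the canister was tipped by more than 0.35 rad (20 degrees) (angle between canister's own z axis and vertical above 0.35 rad).
It fails at once if the lid was dropped: moving at over 0.8 m/s out of the fingers (linear speed of lid above 0.8 m/s and contact force between the fingers and lid below 0.1 N).
It fails at once if the canister was driven against the dispenser with more than 40 N (contact force between canister and dispenser above 40 N).
It also fails if it takes over 72 s, if anything falls off the work surface, if the arm or the gripper's body presses on something with over 40 N, if the wrist force passes 120 N, or if a joint passes its speed limit or range.

## Working session

There is one attempt and no reset: what is moved stays moved. The work goes in short steps, Python scripts to look and compute and a tool call to move; the robot and the scene stay as the last step left them, time stands still between calls to the robot, and variables do not carry over. Pictures are saved under pics/ and viewed, at most 10 in all, crops included, and the job is handed in when it is done.

Besides the shell and the picture viewer there is one more tool, called after ">>>" in YAML: its name, and indented under it one key for each argument. arm_command: Moves the arm, as the interface text tells. Shift numbers are shares of 0.5 m and turn numbers shares of 120 degrees, none past 1 either way. Its arguments: {"type":"object","properties":{"targets":{"type":"array"},"claw":{"type":"number"}},"required":["targets"]}

```bash
mkdir -p pics; python3 - <<'E'
from bench import robot
import cv2,numpy as np
for n in("scene","top"):
    im=robot.snapshot(n); np.save(f"pics/{n}0.npy",im); cv2.imwrite(f"pics/{n}0.png",cv2.resize(im[:,:,::-1],(800,600),interpolation=cv2.INTER_CUBIC))
    i=robot.camera_info(n); print(n,{k:np.round(v,4) if not isinstance(v,str) else v for k,v in i.items()})
print({k:np.round(v,3) for k,v in robot.camera_info("wrist").items() if not isinstance(v,str)})
o=robot.get_obs();print({k:np.round(v,3) for k,v in o.items()})
E
```

```text
scene {'vfov': np.float64(46.1354), 'cx': np.float64(278.6103), 'cy': np.float64(217.6124), 'extrinsics': array([[-0.2753, -0.7133,  0.6446,  1.4033],
       [ 0.9613, -0.2105,  0.1777,  0.2315],
       [ 0.009 ,  0.6685,  0.7436,  1.0637],
       [ 0.    ,  0.    ,  0.    ,  1.    ]])}
top {'vfov': np.float64(46.3835), 'cx': np.float64(277.0686), 'cy': np.float64(203.6665), 'extrinsics': array([[-2.5100e-02,  9.9320e-01, -1.1350e-01,  3.8150e-01],
       [-9.9970e-01, -2.5100e-02,  1.1000e-03,  8.8000e-03],
       [-1.7000e-03,  1.1350e-01,  9.9350e-01,  1.6607e+00],
       [ 0.0000e+00,  0.0000e+00,  0.0000e+00,  1.0000e+00]])}
{'vfov': np.float64(63.644), 'cx': np.float64(278.677), 'cy': np.float64(216.164), 'T_tool_cam': array([[ 0.   ,  0.96 ,  0.279,  0.081],
       [ 1.   , -0.   ,  0.   , -0.001],
       [ 0.001,  0.279, -0.96 , -0.18 ],
       [ 0.   ,  0.   ,  0.   ,  1.   ]])}
{'time': np.float64(0.1), 'joint_positions': array([ 1.186,  0.088,  1.372, -0.   ,  1.684, -0.103]), 'qvel': array([ 0.001, -0.002, -0.004, -0.   ,  0.   ,  0.001]), 'joint_torque': array([ 2.0000e-03, -3.4125e+01, -3.0330e+01,  7.2000e-02,  3.0000e-02,
       -0.0000e+00]), 'tool_pos': array([0.153, 0.528, 0.204]), 'ee_rot': array([-3.14, -0.  ,  2.86]), 'wrist_force': array([-0.393, -0.436, -0.269]), 'wrist_torque': array([ 0.033, -0.035,  0.008]), 'finger_force': np.float64(0.0), 'width': np.float64(0.094)}
```

View pics/scene0.png

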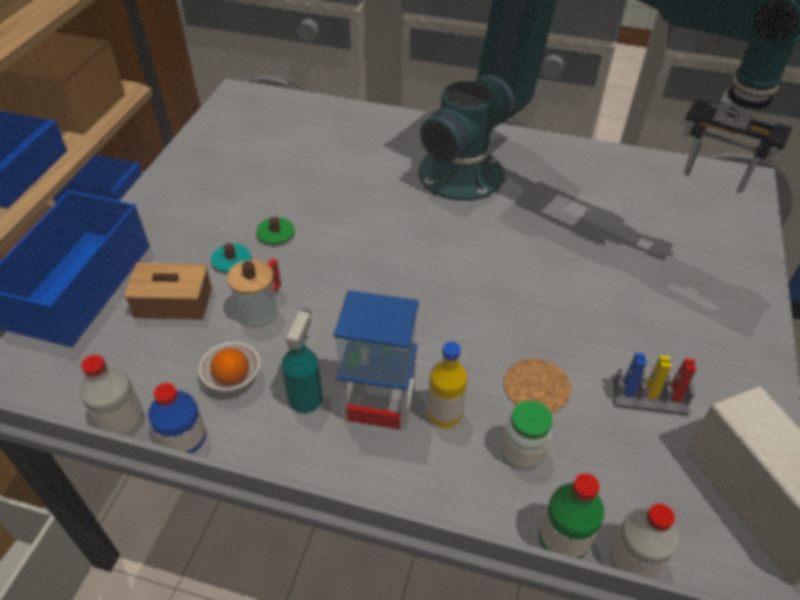

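View pics/top0.png

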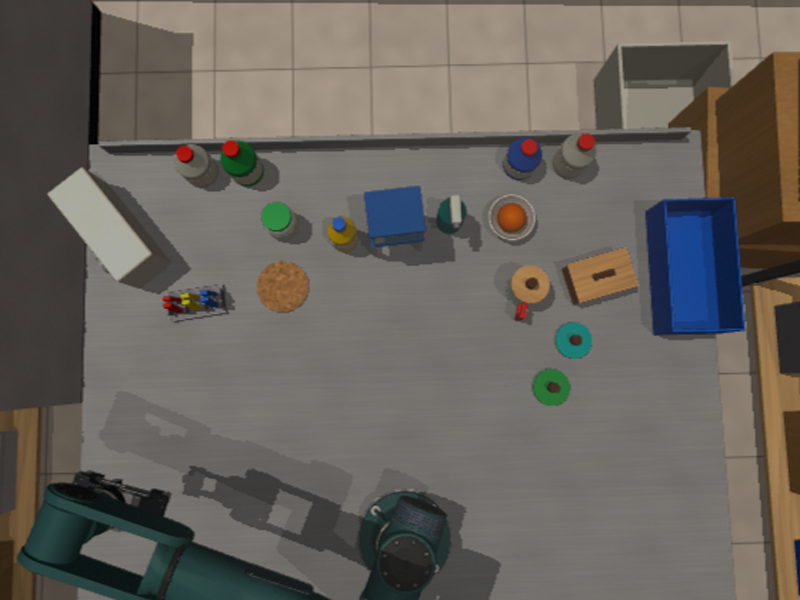

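```bash
cat > h.py <<'E'
from bench import robot
import cv2,numpy as np
def cam(n,o=None):
    i=robot.camera_info(n); f=210/np.tan(np.radians(i["vfov"])/2)
    if n=="wrist":
        from scipy.spatial.transform import Rotation as R
        T=np.eye(4);T[:3,:3]=R.from_euler("xyz",o["ee_rot"]).as_matrix();T[:3,3]=o["tool_pos"];E=T@i["T_tool_cam"]
    else:E=i["extrinsics"]
    return f,i["cx"],i["cy"],E
def ray(c,u,v):
    f,cx,cy,E=c; d=E[:3,:3]@np.array([(u-cx)/f,-(v-cy)/f,-1]); return E[:3,3],d/np.linalg.norm(d)
def plane(c,u,v,z):
    p,d=ray(c,u,v); return p+d*(z-p[2])/d[2]
def proj(c,P):
    f,cx,cy,E=c; q=E[:3,:3].T@(np.asarray(P)-E[:3,3]); return np.array([cx-f*q[0]/q[2],cy+f*q[1]/q[2]])
def tri(r1,r2):
    A=np.zeros((3,3));b=np.zeros(3)
    for p,d in(r1,r2):
        M=np.eye(3)-np.outer(d,d);A+=M;b+=M@p
    x=np.linalg.solve(A,b); return x,[np.linalg.norm((np.eye(3)-np.outer(d,d))@(x-p)) for p,d in(r1,r2)]
def blobs(im,lo,hi,roi=None,amin=12):
    "hsv mask blobs within roi (u0,v0,u1,v1)"
    h=cv2.cvtColor(im,cv2.COLOR_RGB2HSV); m=cv2.inRange(h,np.array(lo),np.array(hi))
    if roi:
        k=np.zeros_like(m);u0,v0,u1,v1=roi;k[v0:v1,u0:u1]=255;m&=k
    cs,_=cv2.findContours(m,cv2.RETR_EXTERNAL,cv2.CHAIN_APPROX_NONE)
    return sorted([c for c in cs if cv2.contourArea(c)>=amin],key=cv2.contourArea)[::-1]
E
python3 - <<'E'
from h import *
np.set_printoptions(precision=4,suppress=True)
ct,cs=cam("top"),cam("scene"); t=np.load("pics/top0.npy");s=np.load("pics/scene0.npy")
def mp(c,cn,z): return np.array([plane(cn,u,v,z)[:2] for u,v in c[:,0,:]])
def rep(name,im,cn,lo,hi,roi,z):
    for c in blobs(im,lo,hi,roi)[:2]:
        P=mp(c,cn,z).astype(np.float32); (x,y),r=cv2.minEnclosingCircle(P*1000); R=cv2.minAreaRect(P*1000)
        m=cv2.moments(c); print(name,"uv",m["m10"]/m["m00"],m["m01"]/m["m00"],"A",m["m00"],"circ",np.round([x,y,r],1),"rect",np.round([*R[0],*R[1],R[2]],1))
rep("mat t",t,ct,(5,70,80),(20,220,255),(170,170,230,230),.004)
rep("mat s",s,cs,(5,70,80),(20,220,255),(340,240,410,295),.004)
rep("lid t",t,ct,(8,60,120),(22,220,255),(350,180,392,218),.108)
rep("lid s",s,cs,(8,60,120),(22,220,255),(155,175,195,215),.108)
rep("knob t",t,ct,(0,0,0),(180,255,90),(360,190,384,210),.136)
rep("knob s",s,cs,(0,0,0),(180,255,90),(165,180,185,197),.136)
rep("handle t",t,ct,(0,150,90),(5,255,255),(350,205,380,230),.09)
rep("handle s",s,cs,(0,150,90),(5,255,255),(180,175,205,210),.09)
rep("hop t",t,ct,(100,120,60),(118,255,255),(240,120,310,180),.24)
rep("hop s",s,cs,(100,120,60),(118,255,255),(225,195,300,280),.24)
rep("stop s",s,cs,(0,150,90),(5,255,255),(235,265,290,305),.04)
E
```

```text
mat t uv 197.47985162704433 200.2522340246164 A 988.5 circ [589.8 277.1  62.4] rect [590.3 277.5 119.3 123.7  89.4]
mat s uv 376.2611554063505 267.747936774374 A 1191.5 circ [587.5 275.3  63. ] rect [581.8 275.5 112.  123.2   0.9]
lid t uv 370.88322316650925 198.33648095687755 A 529.5 circ [ 569.7 -292.6   43.7] rect [ 568.  -293.1   83.3   80.4   88.5]
lid s uv 174.92470677260687 194.16950435111613 A 440.5 circ [ 567.  -292.8   45.7] rect [ 568.4 -293.6   85.6   84.    22.8]
knob t uv 371.6008230452675 198.25102880658434 A 40.5 circ [ 566.  -289.3   12.8] rect [ 564.5 -289.2   21.9   22.3   87.4]
knob s uv 173.6231884057971 189.05797101449272 A 57.5 circ [ 577.6 -286.4   22.3] rect [ 578.1 -287.6   43.3   18.5   23.8]
handle t uv 364.8949275362318 216.93478260869566 A 46.0 circ [ 510.6 -276.1   16.9] rect [ 510.7 -274.5   19.3   32.4   87.4]
handle s uv 191.83809523809524 190.02857142857144 A 35.0 circ [ 533.4 -260.8   38.2] rect [ 532.7 -259.8   76.3   12.9   32.2]
hop t uv 275.80320781032077 148.4567642956764 A 1195.0 circ [700.6   6.5  78.6] rect [700.    5.7 115.6 115.9   5.5]
hop s uv 263.6253529965485 223.08064010040792 A 1593.5 circ [712.3   7.   72.9] rect [712.8   7.   97.4 115.7   5.4]
hop s uv 258.3712737127371 266.8455284552846 A 61.5 circ [831.7  35.2  50.6] rect [831.   35.1   8.8 101.2   7.4]
stop s uv 260.72187822497415 290.53508771929825 A 323.0 circ [762.   10.5  48. ] rect [761.1  10.4  31.   93.2   5.1]
```

```bash
python3 - <<'E'
from h import *
t=np.load("pics/top0.npy");s=np.load("pics/scene0.npy")
a=cv2.resize(t[115:235,235:395,::-1],(800,600),interpolation=cv2.INTER_CUBIC); cv2.imwrite("pics/ct.png",a)
a=cv2.resize(s[170:310,150:330,::-1],(771,600),interpolation=cv2.INTER_CUBIC); cv2.imwrite("pics/cs.png",a)
E
```

```text
(no output)
```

View pics/ct.png

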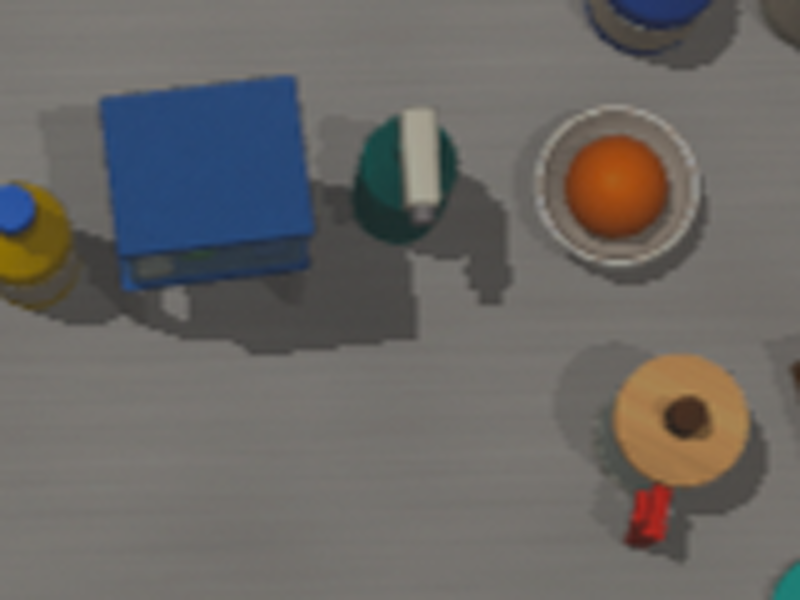

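View pics/cs.png

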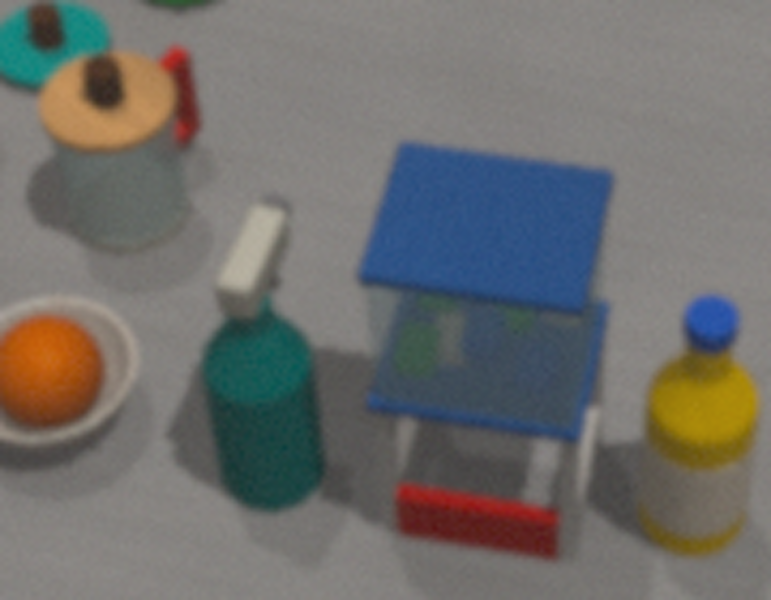

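Crops show dispenser roof, stop, canister with lid (ct.png 680,420), and handle (650,515). Moving towards the canister.

>>> arm_command:
  targets:
    - [0.32, -0.56, 0.06, 0]
    - [0.32, -0.56, 0.06, 0]
    - [0.32, -0.56, 0.06, 0]
    - [0.32, -0.56, 0.06, 0]
    - [0.32, -0.56, 0.06, 0]
    - [0.32, -0.56, 0.06, 0]
    - [0.32, -0.56, 0.06, 0]
    - [0.32, -0.56, 0.06, 0]
  claw: 0

```text
time: 0.77
tool_pos: [0.3136, 0.2458, 0.2355]
ee_rot: [-3.141, 0.001, 2.859]
wrist_force: [0.4, 1.2, 0.5]
width: 0.0941
finger_force: 0.0
```

>>> arm_command:
  targets:
    - [0.25, -0.6, 0.06, 0]
    - [0.25, -0.6, 0.06, 0]
    - [0.25, -0.6, 0.06, 0]
    - [0.25, -0.6, 0.06, 0]
    - [0.25, -0.6, 0.06, 0]
    - [0.25, -0.6, 0.06, 0]
    - [0.25, -0.6, 0.06, 0]
    - [0.25, -0.6, 0.06, 0]

```text
time: 1.43
tool_pos: [0.4382, -0.0544, 0.2652]
ee_rot: [-3.141, -0.0, 2.858]
wrist_force: [0.1, 0.6, -0.2]
width: 0.094
finger_force: 0.0
```

```bash
cat > snap.py <<'E'
from h import *
import sys,pickle
o=robot.get_obs();im=robot.snapshot("wrist");n=sys.argv[1]
pickle.dump((o,im),open(f"pics/{n}.pkl","wb"));cv2.imwrite(f"pics/{n}.png",cv2.resize(im[:,:,::-1],(800,600),interpolation=cv2.INTER_CUBIC))
E
python3 snap.py w1
```

```text
(no output)
```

View pics/w1.png

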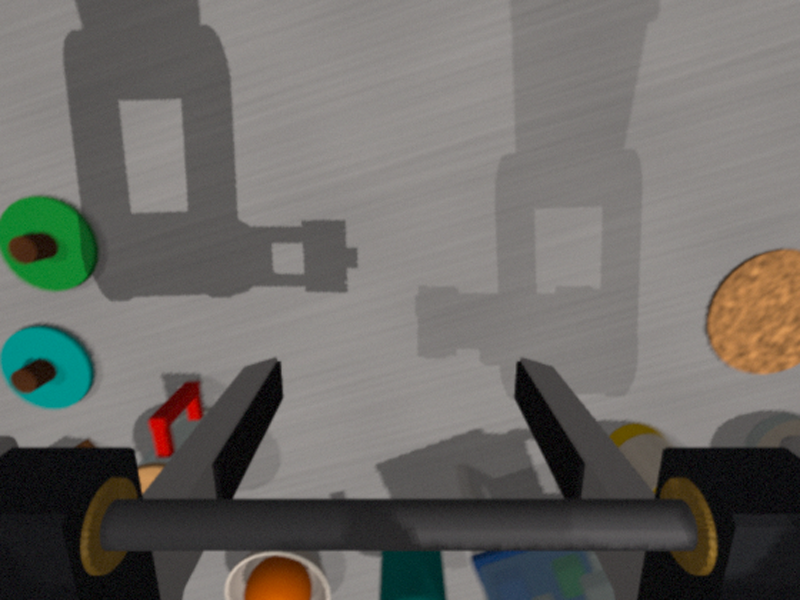

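>>> arm_command:
  targets:
    - [0.2, -0.42, 0, 0]
    - [0.2, -0.42, 0, 0]
    - [0.2, -0.42, 0, 0]
    - [0.2, -0.42, 0, 0]
    - [0.2, -0.42, 0, 0]
    - [0.2, -0.42, 0, 0]
    - [0.2, -0.42, 0, 0]
    - [0.2, -0.42, 0, 0]

```text
time: 2.15
tool_pos: [0.5378, -0.2622, 0.2637]
ee_rot: [3.14, -0.003, 2.858]
wrist_force: [-0.8, 0.1, -0.0]
width: 0.0938
finger_force: 0.0
```

```bash
python3 snap.py w2
```

```text
(no output)
```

View pics/w2.png

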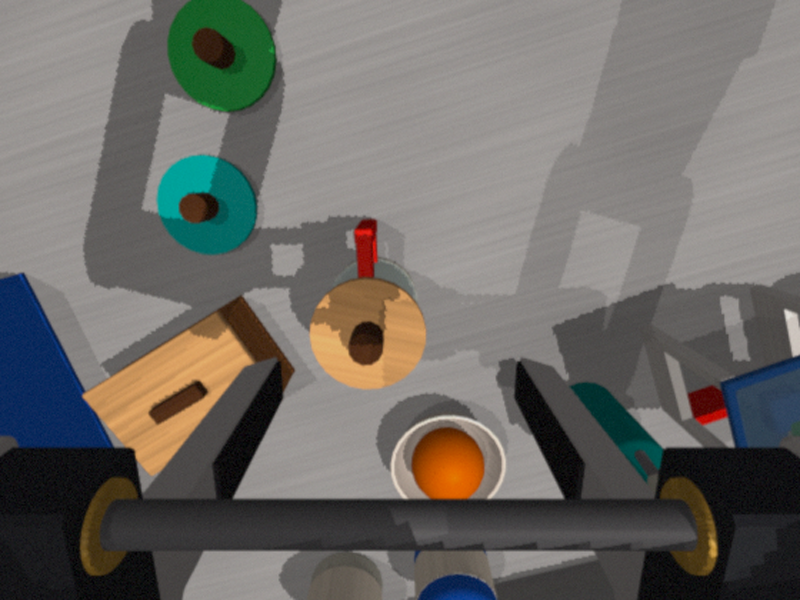

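```bash
python3 - <<'E'
from h import *
import pickle
o,im=pickle.load(open("pics/w2.pkl","rb")); c=cam("wrist",o)
def rep(n,lo,hi,roi,z):
    for b in blobs(im,lo,hi,roi)[:1]:
        P=np.array([plane(c,u+.0,v,z)[:2] for u,v in b[:,0]],np.float32)*1000
        (x,y),r=cv2.minEnclosingCircle(P);R=cv2.minAreaRect(P);print(n,np.round([x,y,r],1),np.round([*R[0],*R[1],R[2]],1),b[:,0].min(0),b[:,0].max(0))
        return P
rep("disc",(5,60,40),(24,230,255),(210,190,305,278),.108)
rep("knob(t)",(0,0,0),(14,255,70),(236,215,275,260),.136)
rep("knobs(s)",(0,0,0),(14,255,70),(236,215,275,260),.108)
P=rep("handle",(0,150,60),(6,255,255),(240,150,275,196),.09)
q=P-P.mean(0);w,v=np.linalg.eigh(q.T@q);print("axis",v[:,1])
rep("stop",(0,150,60),(6,255,255),(470,260,520,305),.04)
print(robot.get_obs()["time"])
E
```

```text
disc [ 565.3 -294.2   43.9] [ 565.6 -294.6   86.3   86.2   28.1] [216 193] [298 272]
knob(t) [ 558.  -291.3   11.6] [ 555.7 -290.8   21.2   17.3   73.2] [245 225] [267 242]
knobs(s) [ 566.9 -296.    12.7] [ 564.4 -295.4   23.2   18.9   73.2] [245 225] [267 242]
handle [ 506.8 -278.2   21.5] [ 506.6 -279.    15.6   41.3   73. ] [248 154] [263 193]
axis [-0.9488646   0.31568334]
stop [740.  -24.7  22. ] [739.6 -24.9  36.2  28.3   5.4] [482 270] [508 296]
2.2
```

>>> arm_command:
  targets:
    - [0.058, -0.064, 0, 0]
    - [0.058, -0.064, -0.06, 0]
    - [0.058, -0.064, -0.12, 0]
    - [0.058, -0.064, -0.18, 0]
    - [0.058, -0.064, -0.24, 0]
    - [0.058, -0.064, -0.28, 0]
    - [0.058, -0.064, -0.3, 0]
    - [0.058, -0.064, -0.3, 0]

```text
time: 2.87
tool_pos: [0.5654, -0.2911, 0.1129]
ee_rot: [3.14, -0.005, 2.861]
wrist_force: [-1.4, 0.0, -0.0]
width: 0.0942
finger_force: 0.0
```

>>> arm_command:
  targets:
    - [0, 0, 0, 0]
    - [0, 0, 0, 0]
    - [0, 0, 0, 0]
    - [0, 0, 0, 0]
    - [0, 0, 0, 0]
    - [0, 0, 0, 0]
    - [0, 0, 0, 0]
    - [0, 0, 0, 0]
  claw: 1

```text
time: 3.53
tool_pos: [0.5669, -0.2938, 0.1155]
ee_rot: [3.141, 0.0, 2.86]
wrist_force: [0.5, 0.4, 0.2]
width: 0.0442
finger_force: 0.0
```

>>> arm_command:
  targets:
    - [0, 0, 0, 0]
    - [0, 0, 0, 0]
    - [0, 0, 0, 0]
    - [0, 0, 0, 0]
    - [0, 0, 0, 0]
    - [0, 0, 0, 0]
    - [0, 0, 0, 0]
    - [0, 0, 0, 0]

```text
time: 4.2
tool_pos: [0.5669, -0.2937, 0.1154]
ee_rot: [3.141, -0.0, 2.86]
wrist_force: [-0.9, 0.2, -0.6]
width: 0.023
finger_force: 30.0
```

>>> arm_command:
  targets:
    - [0, 0, 0.01, 0]
    - [0, 0, 0.03, 0]
    - [0, 0, 0.06, 0]
    - [0, 0, 0.1, 0]
    - [-0.02, 0, 0.14, 0]
    - [-0.06, 0.02, 0.18, 0]
    - [-0.1, 0.06, 0.2, 0]
    - [-0.14, 0.1, 0.2, 0]

```text
time: 4.87
tool_pos: [0.4976, -0.2444, 0.2202]
ee_rot: [-3.14, 0.007, 2.859]
wrist_force: [0.9, -1.3, -0.7]
width: 0.0231
finger_force: 30.0
```

>>> arm_command:
  targets:
    - [-0.02, 0.05, 0, 0]
    - [-0.03, 0.11, 0, 0]
    - [-0.03, 0.17, 0, 0]
    - [-0.03, 0.23, 0, 0]
    - [-0.03, 0.29, 0, 0]
    - [-0.03, 0.35, 0, 0]
    - [-0.03, 0.41, 0, 0]
    - [-0.03, 0.47, 0, 0]

```text
time: 5.53
tool_pos: [0.4819, -0.0072, 0.217]
ee_rot: [3.141, 0.002, 2.86]
wrist_force: [0.6, 0.7, -1.2]
width: 0.0235
finger_force: 30.0
```

>>> arm_command:
  targets:
    - [0, 0.06, 0, 0]
    - [0, 0.12, 0, 0]
    - [0.03, 0.18, 0, 0]
    - [0.07, 0.24, 0, 0]
    - [0.11, 0.3, 0, 0]
    - [0.14, 0.35, 0, 0]
    - [0.16, 0.39, 0, 0]
    - [0.17, 0.41, 0, 0]

```text
time: 6.2
tool_pos: [0.5677, 0.1989, 0.216]
ee_rot: [3.14, 0.0, 2.862]
wrist_force: [-0.1, -0.0, -0.8]
width: 0.0234
finger_force: 30.0
```

```bash
python3 snap.py w3
```

```text
(no output)
```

View pics/w3.png

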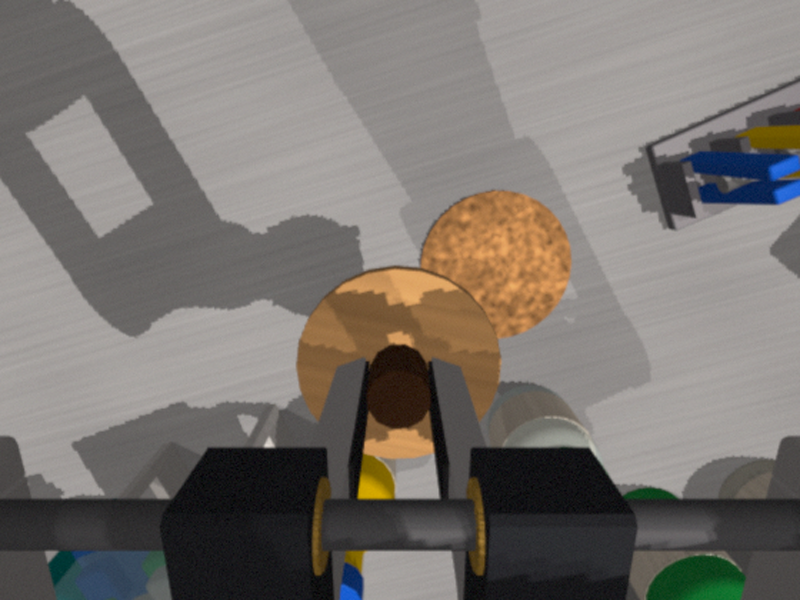

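```bash
python3 - <<'E'
from h import *
import pickle
o,im=pickle.load(open("pics/w3.pkl","rb")); c=cam("wrist",o)
print("mat",plane(c,496*.7,263*.7,.004), "edges",[np.round(plane(c,u*.7,v*.7,.004),4) for u,v in((572,262),(495,190),(497,337))])
ct=cam("top"); k=.7
print("salt",plane(ct,277*k,216*k,.11),"rinse cap",plane(ct,340*k,224*k,.19),"spray",plane(ct,452*k,222*k,.13),"rack",[plane(ct,u*k,v*k,.0)[:2] for u,v in((163,300),(228,313))])
E
```

```text
mat [0.58364789 0.27735021 0.004     ] edges [array([0.6   , 0.3375, 0.004 ]), array([0.5265, 0.2895, 0.004 ]), array([0.6468, 0.2639, 0.004 ])]
salt [0.73562079 0.27082773 0.11      ] rinse cap [0.69649461 0.12274514 0.19      ] spray [ 0.70753312 -0.12182185  0.13      ] rack [array([0.56349824, 0.56247787]), array([0.52848265, 0.40737779])]
```

>>> arm_command:
  targets:
    - [0.015, 0.05, 0, 0]
    - [0.03, 0.11, 0, 0]
    - [0.038, 0.15, -0.03, 0]
    - [0.038, 0.156, -0.09, 0]
    - [0.038, 0.156, -0.15, 0]
    - [0.038, 0.156, -0.21, 0]
    - [0.038, 0.156, -0.27, 0]
    - [0.038, 0.156, -0.31, 0]

```text
time: 6.92
tool_pos: [0.5843, 0.2725, 0.0579]
ee_rot: [-3.139, -0.003, 2.859]
wrist_force: [-0.6, -0.6, -1.2]
width: 0.0233
finger_force: 30.0
```

>>> arm_command:
  targets:
    - [0, 0, -0.02, 0]
    - [0, 0, -0.035, 0]
    - [0, 0, -0.045, 0]
    - [0, 0, -0.055, 0]
    - [0, 0, -0.06, 0]
    - [0, 0, -0.062, 0]
    - [0, 0, -0.064, 0]
    - [0, 0, -0.064, 0]

```text
time: 7.58
tool_pos: [0.5863, 0.2745, 0.0292]
ee_rot: [3.141, 0.001, 2.86]
wrist_force: [0.1, -0.3, -0.4]
width: 0.0234
finger_force: 30.0
```

>>> arm_command:
  targets:
    - [0, 0.002, -0.002, 0]
    - [0, 0.004, -0.004, 0]
    - [0, 0.004, -0.005, 0]
    - [0, 0.004, -0.006, 0]
    - [0, 0.004, -0.006, 0]

```text
time: 8.0
tool_pos: [0.5859, 0.2764, 0.0254]
ee_rot: [3.142, -0.0, 2.86]
wrist_force: [-0.2, 0.3, -0.2]
width: 0.0233
finger_force: 30.0
```

>>> arm_command:
  targets:
    - [0, 0, -0.001, 0]
    - [0, 0, -0.002, 0]
    - [0, 0, -0.003, 0]
    - [0, 0, -0.003, 0]

```text
time: 8.33
tool_pos: [0.586, 0.2764, 0.0254]
ee_rot: [3.141, 0.0, 2.86]
wrist_force: [-2.8, -1.0, 4.5]
width: 0.0232
finger_force: 30.0
```

Contact made (4.5 N up). Releasing, then rising.

>>> arm_command:
  targets:
    - [0, 0, 0, 0]
    - [0, 0, 0, 0]
    - [0, 0, 0, 0]
    - [0, 0, 0, 0]
    - [0, 0, 0, 0]
    - [0, 0, 0, 0]
    - [0, 0, 0, 0]
    - [0, 0, 0, 0]
  claw: 0

```text
time: 9.0
tool_pos: [0.5859, 0.2763, 0.0239]
ee_rot: [3.142, -0.0, 2.86]
wrist_force: [0.1, -0.0, -0.6]
width: 0.0734
finger_force: 0.0
```

>>> arm_command:
  targets:
    - [0, 0, 0, 0]
    - [0, 0, 0, 0]
    - [0, 0, 0.02, 0]
    - [0, 0, 0.06, 0]
    - [0, 0, 0.12, 0]
    - [0, 0, 0.18, 0]
    - [0, 0, 0.26, 0]
    - [-0.02, 0, 0.34, 0]

```text
time: 9.67
tool_pos: [0.5762, 0.2758, 0.1952]
ee_rot: [-3.141, -0.0, 2.859]
wrist_force: [0.9, 1.3, 0.2]
width: 0.0937
finger_force: 0.0
```

```bash
python3 - <<'E'
from h import *
t=robot.snapshot("top");s=robot.snapshot("scene");np.save("pics/t1.npy",t);np.save("pics/s1.npy",s)
ct,cs=cam("top"),cam("scene")
from h import *
for n,im,c,roi,z in(("lid t",t,ct,(160,150,240,240),.018),("can rim red t",t,ct,(350,200,380,235),.09)):
    for b in blobs(im,(5,60,60) if "lid" in n else (0,150,80),(24,230,255) if "lid" in n else (5,255,255),roi)[:2]:
        P=np.array([plane(c,u,v,z)[:2] for u,v in b[:,0]],np.float32)*1000
        print(n,np.round(cv2.minAreaRect(P)[0],1),np.round(cv2.minAreaRect(P)[1],1))
a=np.hstack([cv2.resize(t[150:240,155:255,::-1],(400,360),interpolation=cv2.INTER_CUBIC),cv2.resize(t[180:240,330:397,::-1],(400,360),interpolation=cv2.INTER_CUBIC)])
cv2.imwrite("pics/t1.png",a);o=robot.get_obs();print(o["width"],o["time"],o["tool_pos"])
E
```

```text
lid t [573.6 233.3] [35.8 89.6]
lid t [557.1 314.2] [64.2 25.5]
can rim red t [ 511.1 -273.4] [19.5 34.5]
0.09391823205414113 9.7667 [0.57886898 0.27796568 0.20550758]
```

View pics/t1.png

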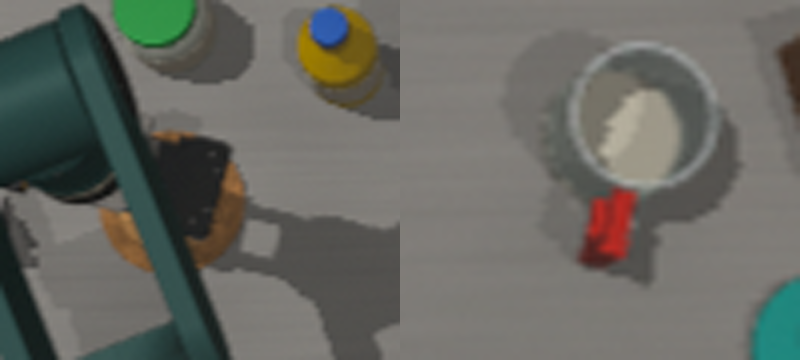

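```bash
python3 - <<'E'
from h import *
np.set_printoptions(precision=4,suppress=True)
ct,cs=cam("top"),cam("scene")
T=lambda a,b:(235+(a+.5)*.2-.5,115+(b+.5)*.2-.5)
S=lambda a,b:(150+(a+.5)*.2335-.5,170+(b+.5)*.2333-.5)
pts={"f-":((313,237),(405,143)),"f+":((122,250),(612,172)),"r+":((102,98),(585,308)),"r-":((297,77),(362,278)),"spraytip":((423,222),(285,200)),"sprayhead rear":((420,108),(235,312)),"cap":((14,207),(712,322)),"ball":((615,185),(45,372))}
for n,(a,b) in pts.items():
    x,e=tri(ray(ct,*T(*a)),ray(cs,*S(*b)));print(n,x,np.round(e[0],4))
for n,p,z in(("stop bot -",(400,537),0),("stop bot +",(556,553),0),("stop top rear -",(400,502),.04),("stop top rear +",(557,520),.04),("spray base",(265,500),0),("rinse base",(693,546),0),("deck rear-",(368,405),.122),("deck rear+",(577,437),.122)):
    print(n,plane(cs,*S(*p),z))
import pickle
for w in("w2","w1"):
    o,im=pickle.load(open(f"pics/{w}.pkl","rb"));c=cam("wrist",o)
    if w=="w2":
        for p,z in(((692,392),.04),((722,385),.04),((702,423),.0)):print("w2",plane(c,p[0]*.7,p[1]*.7,z))
E
```

```text
f- [ 0.6661 -0.0551  0.2377] 0.0003
f+ [0.6601 0.0582 0.243 ] 0.0009
r+ [0.7522 0.0685 0.241 ] 0.0012
r- [ 0.7626 -0.0471  0.2376] 0.0017
spraytip [ 0.6831 -0.1235  0.1886] 0.0016
sprayhead rear [ 0.7573 -0.1251  0.1767] 0.0016
cap [0.6995 0.1256 0.187 ] 0.0008
ball [ 0.7357 -0.2688  0.0435] 0.0008
stop bot - [ 0.7607 -0.0367  0.    ]
stop bot + [0.7454 0.0552 0.    ]
stop top rear - [ 0.7623 -0.0343  0.04  ]
stop top rear + [0.7486 0.0562 0.04  ]
spray base [ 0.7587 -0.123   0.    ]
rinse base [0.718  0.1317 0.    ]
deck rear- [ 0.758  -0.0505  0.122 ]
deck rear+ [0.7464 0.066  0.122 ]
w2 [ 0.7228 -0.0366  0.04  ]
w2 [ 0.7234 -0.0096  0.04  ]
w2 [ 0.7867 -0.0107  0.    ]
```

>>> arm_command:
  targets:
    - [-0.02, -0.06, 0.02, 0]
    - [-0.04, -0.13, 0.02, 0]
    - [-0.04, -0.2, 0.02, 0]
    - [-0.04, -0.27, 0.02, 0]
    - [-0.04, -0.34, 0.02, 0]
    - [-0.04, -0.41, 0.02, 0]
    - [-0.04, -0.48, 0.02, 0]
    - [-0.04, -0.53, 0.02, 0]

```text
time: 10.43
tool_pos: [0.5556, 0.0086, 0.2046]
ee_rot: [-3.141, 0.001, 2.858]
wrist_force: [0.7, 0.2, 0.7]
width: 0.0942
finger_force: 0.0
```

>>> arm_command:
  targets:
    - [0.01, -0.02, 0, 0.05]
    - [0.01, -0.02, 0, 0.1]
    - [0.01, -0.02, 0, 0.15]
    - [0.01, -0.02, 0, 0.18]
    - [0.01, -0.02, 0, 0.18]

```text
time: 10.85
tool_pos: [0.5609, 0.001, 0.2044]
ee_rot: [3.142, 0.001, -3.046]
wrist_force: [0.6, -0.6, 0.8]
width: 0.0939
finger_force: 0.0
```

```bash
python3 snap.py w4; python3 - <<'E'
from h import *
import pickle
o,im=pickle.load(open("pics/w4.pkl","rb"));print(o["tool_pos"],o["ee_rot"])
cv2.imwrite("pics/w4c.png",cv2.resize(im[160:420,80:480,::-1],(800,520),interpolation=cv2.INTER_CUBIC))
t=robot.snapshot("top");c=cam("top")
for b in blobs(t,(5,60,110),(24,230,255),(160,150,240,240))[:2]:
    P=np.array([plane(c,u,v,.018)[:2] for u,v in b[:,0]],np.float32)*1000
    print("lid/mat",cv2.minAreaRect(P))
k=blobs(t,(0,0,0),(180,255,60),(185,185,212,215),5)
for b in k:
    print("knob",np.mean([plane(c,u,v,.046)[:2] for u,v in b[:,0]],0),cv2.contourArea(b))
E
```

```text
[0.56092059 0.00103885 0.20442913] [ 3.14158861e+00  5.43228441e-04 -3.04596654e+00]
lid/mat ((587.7941284179688, 274.3853759765625), (121.04132843017578, 121.12091064453125), 44.05125045776367)
lid/mat ((709.830322265625, 154.2447967529297), (55.201438903808594, 27.672521591186523), 37.096435546875)
```

View pics/w4c.png

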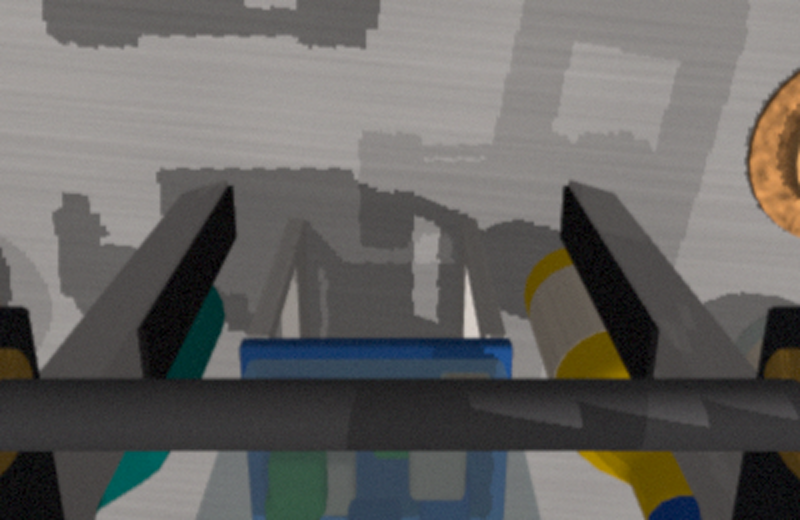

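```bash
python3 - <<'E'
from h import *
import pickle
np.set_printoptions(precision=4,suppress=True)
o,im=pickle.load(open("pics/w4.pkl","rb"));c=cam("wrist",o)
q=lambda x,y,z:plane(c,80+(x+.5)/2-.5,160+(y+.5)/2-.5,z)
a,b=q(242,341,.122),q(512,339,.122);print("deck",a,b,np.linalg.norm(a-b),"mid",(a+b)/2,"yaw",np.arctan2(-(b-a)[0],(b-a)[1]))
for n,p in(("Lout",(290,222)),("Lin",(308,222)),("Rin",(456,222)),("Rout",(476,222))):
    for z in(.04,.122):print(n,z,q(*p,z))
lid=im[190:285,445:560]
for b in blobs(im,(0,0,0),(180,255,60),(300,160,420,200),5)[:0]:pass
E
```

```text
deck [ 0.6684 -0.0596  0.122 ] [0.6558 0.0605 0.122 ] 0.1207922604728071 mid [0.6621 0.0004 0.122 ] yaw 0.1046313150532748
Lout 0.04 [ 0.6483 -0.0517  0.04  ]
Lout 0.122 [ 0.6082 -0.0412  0.122 ]
Lin 0.04 [ 0.6473 -0.0418  0.04  ]
Lin 0.122 [ 0.6074 -0.0336  0.122 ]
Rin 0.04 [0.6394 0.0401 0.04  ]
Rin 0.122 [0.6014 0.0287 0.122 ]
Rout 0.04 [0.6384 0.0512 0.04  ]
Rout 0.122 [0.6006 0.0372 0.122 ]
```

>>> arm_command:
  targets:
    - [-0.05, -0.07, 0, -0.03]
    - [-0.1, -0.14, 0, -0.06]
    - [-0.13, -0.22, 0, -0.1]
    - [-0.13, -0.3, 0, -0.15]
    - [-0.13, -0.38, 0, -0.199]
    - [-0.13, -0.45, 0, -0.199]
    - [-0.13, -0.51, 0, -0.199]
    - [-0.13, -0.543, 0, -0.199]
  claw: 0.5

```text
time: 11.62
tool_pos: [0.4954, -0.2733, 0.2038]
ee_rot: [-3.141, 0.0, 2.816]
wrist_force: [0.6, 0.6, 0.5]
width: 0.0479
finger_force: 0.0
```

>>> arm_command:
  targets:
    - [0, 0, -0.02, 0]
    - [0, 0, -0.05, 0]
    - [0, 0, -0.08, 0]
    - [0, 0, -0.1, 0]
    - [0, 0, -0.1, 0]
    - [0, 0, -0.1, 0]

```text
time: 12.12
tool_pos: [0.4958, -0.2688, 0.1533]
ee_rot: [3.141, -0.002, 2.821]
wrist_force: [-0.1, 0.3, -0.1]
width: 0.0467
finger_force: 0.0
```

```bash
python3 snap.py w5; python3 - <<'E'
from h import *
import pickle
np.set_printoptions(precision=4,suppress=True)
o,im=pickle.load(open("pics/w5.pkl","rb"));c=cam("wrist",o);print(o["tool_pos"],o["ee_rot"],o["width"])
for b in blobs(im,(0,150,60),(6,255,255),None,40)[:3]:
    P=np.array([plane(c,u,v,.09)[:2] for u,v in b[:,0]],np.float32);R=cv2.minAreaRect(P*1000)
    q=P-P.mean(0);w,v=np.linalg.eigh(q.T@q);print(b[:,0].min(0),b[:,0].max(0),R,"yaw",np.arctan2(v[1,1],v[0,1]))
    f=np.array([np.cos(o["ee_rot"][2]),np.sin(o["ee_rot"][2])]);g=np.array([-f[1],f[0]]);d=P-o["tool_pos"][:2]
    print("along tool x",(d@f).min(),(d@f).max(),"lateral",(d@g).min(),(d@g).max())
E
```

```text
[ 0.4958 -0.2688  0.1533] [ 3.1407 -0.0017  2.8211] 0.04671108342510127
[260 206] [279 272] ((501.36090087890625, -278.6176452636719), (14.105186462402344, 53.63352966308594), 74.83279418945312) yaw 2.8381133
along tool x -0.035164566619668276 0.018364946333362164 lateral 0.00048301907051032854 0.014938022485061219
```

View pics/w5.png

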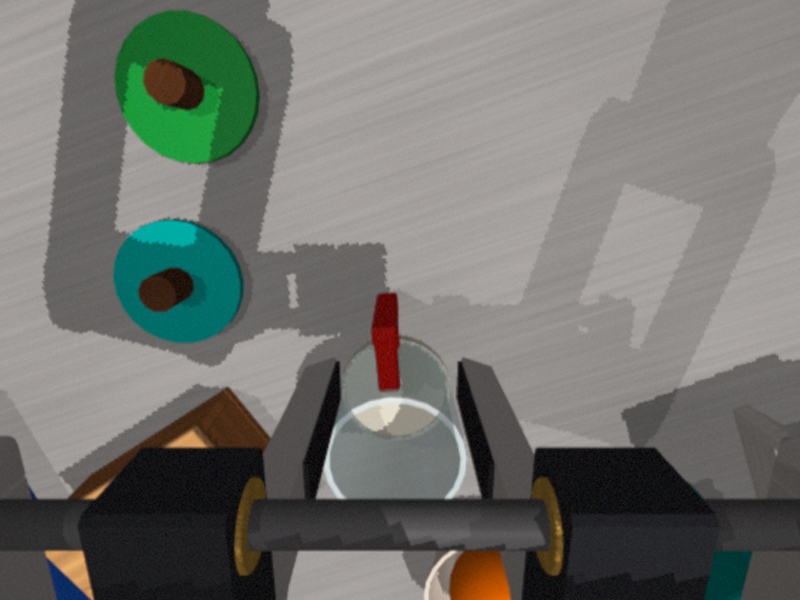

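```bash
python3 - <<'E'
from h import *
import pickle
np.set_printoptions(precision=4,suppress=True)
o,im=pickle.load(open("pics/w5.pkl","rb"));c=cam("wrist",o)
k=lambda x,y,z:plane(c,(x+.5)*.7-.5,(y+.5)*.7-.5,z)
a=k(385.5,329,.09);b=k(389,389,.09);r=k(396.5,455,.1);l,rr=k(328,458,.1),k(465.5,458,.1);up=k(397,398,.1)
print("bar top outer",a,"arm inner",b,"rim c",(l+rr)/2,np.linalg.norm(l-rr),"near rim",up)
print("yaw arm",np.arctan2(*(b-a)[1::-1]),"yaw outer-axis",np.arctan2(*((l+rr)/2-a)[1::-1]), np.linalg.norm(((l+rr)/2-a)[:2]))
o,im=pickle.load(open("pics/w2.pkl","rb"));c=cam("wrist",o)
# w2: outer top edge of the handle, and arm at disc
a=k(365.5,234,.09);b=k(366.5,275,.09);print("w2",a,b,np.arctan2(*(b-a)[1::-1]))
E
```

```text
bar top outer [ 0.4939 -0.2761  0.09  ] arm inner [ 0.5275 -0.2855  0.09  ] rim c [ 0.5638 -0.293   0.1   ] 0.07583052782333183 near rim [ 0.5293 -0.2814  0.1   ]
yaw arm -0.27226919498558083 yaw outer-axis -0.23760654283274477 0.07185255539730724
w2 [ 0.4965 -0.2757  0.09  ] [ 0.5258 -0.2841  0.09  ] -0.2774084722136174
```

>>> arm_command:
  targets:
    - [-0.002, -0.013, 0, 0.029]
    - [-0.002, -0.013, -0.02, 0.029]
    - [-0.002, -0.013, -0.07, 0.029]
    - [-0.002, -0.013, -0.12, 0.029]
    - [-0.002, -0.013, -0.17, 0.029]
    - [-0.002, -0.013, -0.2, 0.029]
    - [-0.002, -0.013, -0.222, 0.029]
    - [-0.002, -0.013, -0.222, 0.029]

```text
time: 12.83
tool_pos: [0.4936, -0.2754, 0.0402]
ee_rot: [3.14, -0.004, 2.88]
wrist_force: [-0.8, 0.1, -0.2]
width: 0.0471
finger_force: 0.0
```

>>> arm_command:
  targets:
    - [0, 0, 0, 0]
    - [0, 0, 0, 0]
    - [0, 0, 0, 0]
    - [0, 0, 0, 0]
    - [0, 0, 0, 0]
    - [0, 0, 0, 0]
    - [0, 0, 0, 0]
    - [0, 0, 0, 0]
  claw: 1

```text
time: 13.5
tool_pos: [0.4956, -0.2767, 0.0439]
ee_rot: [3.141, 0.002, 2.881]
wrist_force: [0.3, 2.0, 3.2]
width: 0.0135
finger_force: 30.0
```

>>> arm_command:
  targets:
    - [0, 0.01, 0.001, 0]
    - [0, 0.025, 0.001, 0]
    - [0, 0.05, 0.001, 0.01]
    - [0, 0.08, 0.001, 0.02]
    - [0.002, 0.115, 0.001, 0.03]
    - [0.004, 0.15, 0.001, 0.045]
    - [0.006, 0.185, 0.001, 0.06]
    - [0.008, 0.22, 0.001, 0.075]

```text
time: 14.17
tool_pos: [0.499, -0.166, 0.044]
ee_rot: [-3.14, 0.001, 3.04]
wrist_force: [0.1, -3.9, 1.9]
width: 0.0138
finger_force: 30.0
```

>>> arm_command:
  targets:
    - [0.002, 0.035, 0, 0.015]
    - [0.004, 0.07, 0, 0.03]
    - [0.006, 0.105, 0, 0.045]
    - [0.008, 0.14, 0, 0.06]
    - [0.01, 0.175, 0, 0.075]
    - [0.011, 0.21, 0, 0.09]
    - [0.011, 0.245, 0, 0.097]
    - [0.011, 0.27, 0, 0.099]

```text
time: 14.83
tool_pos: [0.5042, -0.0306, 0.044]
ee_rot: [-3.14, 0.0, -3.036]
wrist_force: [0.1, -4.5, 3.3]
width: 0.0136
finger_force: 30.0
```

>>> arm_command:
  targets:
    - [0, 0.015, 0, 0]
    - [0, 0.025, 0, 0]
    - [0, 0.031, 0, 0]
    - [0, 0.031, 0, 0]
    - [0, 0.031, 0, 0]

```text
time: 15.25
tool_pos: [0.5046, -0.016, 0.044]
ee_rot: [3.141, 0.001, -3.038]
wrist_force: [-0.6, -3.1, 4.2]
width: 0.0137
finger_force: 30.0
```

```bash
python3 snap.py w6; python3 - <<'E'
from h import *
o=robot.get_obs();print(o["tool_pos"],o["ee_rot"],o["wrist_force"],o["wrist_torque"])
E
```

```text
[ 0.50460926 -0.01602769  0.04395025] [ 3.14083833e+00  5.20532193e-04 -3.03831905e+00] [-1.51484473 -2.4315484   5.61277757] [-0.56693766 -0.10677227 -0.22876132]
```

View pics/w6.png

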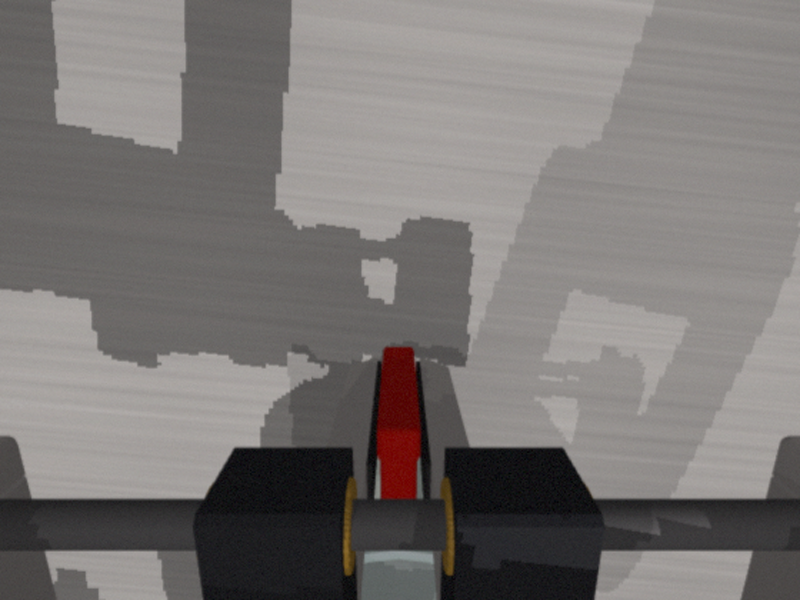

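```bash
python3 - <<'E'
from h import *
import pickle
np.set_printoptions(precision=4,suppress=True)
o,im=pickle.load(open("pics/w6.pkl","rb"));c=cam("wrist",o)
h=cv2.cvtColor(im,cv2.COLOR_RGB2HSV)
for v in range(238,350,4):
    r=np.where((h[v,240:320,1]>150)&((h[v,240:320,0]<6)|(h[v,240:320,0]>174)))[0]
    if len(r):print(v,240+r.min(),240+r.max(),int(h[v,240+int(r.mean()),2]),end=" | ")
D=np.array([.7078,.0052]);e=np.array([np.cos(.1046),np.sin(.1046)])
for v in(300,302,304):
    p=plane(c,279,v,.09)[:2];print("\n",v,p,"to tool along e",(p-o["tool_pos"][:2])@e,"lat",(p-o["tool_pos"][:2])@[-e[1],e[0]])
print("tool in disp",(o["tool_pos"][:2]-D)@e,(o["tool_pos"][:2]-D)@[-e[1],e[0]])
s=robot.snapshot("scene");cs=cam("scene")
for b in blobs(s,(0,150,80),(5,255,255),(200,170,300,265))[:2]:print("scene red",b[:,0].min(0),b[:,0].max(0))
E
```

```text
246 269 289 92 | 250 268 288 91 | 254 268 289 82 | 258 267 290 82 | 262 266 291 85 | 266 266 291 86 | 270 266 291 84 | 274 266 292 85 | 278 266 293 87 | 282 265 293 86 | 286 264 293 86 | 290 265 293 88 | 294 264 294 86 | 298 263 294 85 | 302 263 295 112 | 306 263 294 120 | 310 263 295 119 | 314 263 294 118 | 318 263 294 117 | 322 267 291 118 | 326 267 291 116 | 330 267 290 119 | 334 267 290 115 | 338 267 291 116 | 342 267 290 115 | 346 267 290 117 | 
 300 [ 0.5009 -0.0172] to tool along e -0.003848630138871514 lat -0.0007609617469153203

 302 [ 0.5019 -0.0171] to tool along e -0.002850257014250636 lat -0.0007616567160569824

 304 [ 0.5029 -0.017 ] to tool along e -0.0018481654538429362 lat -0.0007623542736077752
tool in disp -0.2042803705157888 8.663946986260662e-05
```

>>> arm_command:
  targets:
    - [0.01, 0.001, 0.001, 0]
    - [0.03, 0.003, 0.001, 0]
    - [0.05, 0.005, 0.001, 0]
    - [0.07, 0.007, 0.001, 0]
    - [0.09, 0.01, 0.001, 0]
    - [0.11, 0.012, 0.001, 0]
    - [0.13, 0.014, 0.001, 0]
    - [0.14, 0.015, 0.001, 0]

```text
time: 16.02
tool_pos: [0.5719, -0.0077, 0.0439]
ee_rot: [3.138, -0.007, -3.038]
wrist_force: [-10.1, -0.4, 12.9]
width: 0.0139
finger_force: 30.0
```

>>> arm_command:
  targets:
    - [0.015, 0.001, 0, 0]
    - [0.03, 0.003, 0, 0]
    - [0.045, 0.005, 0, 0]
    - [0.06, 0.006, 0, 0]
    - [0.07, 0.007, 0, 0]
    - [0.075, 0.008, 0, 0]
    - [0.075, 0.008, 0, 0]

```text
time: 16.6
tool_pos: [0.6093, -0.0037, 0.0439]
ee_rot: [3.139, -0.007, -3.038]
wrist_force: [-7.6, -0.6, 8.2]
width: 0.0138
finger_force: 30.0
```

```bash
cat > st.py <<'E'
from h import *
import pickle
np.set_printoptions(precision=4,suppress=True)
o=robot.get_obs();im=robot.snapshot("wrist");c=cam("wrist",o)
D=np.array([.7078,.0052]);e=np.array([np.cos(.1046),np.sin(.1046)]);g=np.array([-e[1],e[0]])
print("tool disp",(o["tool_pos"][:2]-D)@e,(o["tool_pos"][:2]-D)@g,o["tool_pos"][2],o["ee_rot"],o["wrist_force"],o["wrist_torque"],o["width"],o["time"])
h=cv2.cvtColor(im,cv2.COLOR_RGB2HSV);P=None
for v in range(230,350,2):
    m=(h[v,225:335,1]>150)&((h[v,225:335,0]<6)|(h[v,225:335,0]>174));r=np.where(m)[0]
    if len(r)>8:
        k=int(h[v,225+int(np.median(r)),2]);p=(plane(c,225+(r.min()+r.max())/2,v,.09)[:2]-D)
        print(v,225+r.min(),225+r.max(),k,"z90:",p@e,p@g)
E
python3 st.py
```

```text
tool disp -0.09885143404964286 0.001406083987997438 0.04393135798862539 [ 3.1385 -0.0066 -3.0379] [-7.5856 -0.5552  8.1705] [-0.35    0.9093 -0.1365] 0.013824794458158771 16.6
244 269 288 94 z90: -0.12883353478867496 0.0003278266271306701
246 269 288 98 z90: -0.12793275983399685 0.00032706377828505863
248 269 289 94 z90: -0.12702850929455367 0.000538267437026483
250 268 289 92 z90: -0.1261218904283645 0.00032553018809312884
252 268 289 91 z90: -0.12521176378178644 0.00032475941948094736
254 268 289 89 z90: -0.12429848752325623 0.0003239859835234733
256 267 289 88 z90: -0.12338243816458046 0.00010977295977586919
258 267 291 87 z90: -0.1224620229629055 0.0005362404145082128
260 267 291 90 z90: -0.12153919442599391 0.0005358307791586206
262 267 291 88 z90: -0.12061315004894951 0.0005354197163263148
264 267 291 88 z90: -0.11968387299276378 0.0005350072185365956
266 266 291 90 z90: -0.11875176294600655 0.00031928857001447923
268 266 291 90 z90: -0.117815974385567 0.0003184960688249628
270 266 292 89 z90: -0.11687647558652073 0.0005337610398891777
272 266 292 91 z90: -0.11593409705274303 0
[... 1745 characters left out ...]
290 123 z90: -0.08813345070714387 0.00029335851498283987
330 266 291 125 z90: -0.08708722593141792 0.00029247248750365225
332 267 290 123 z90: -0.08603711855137249 0.0002915831719221395
334 267 290 122 z90: -0.08498310691395548 0.00029069054990074616
336 266 290 123 z90: -0.08392577578314489 6.045736989209252e-05
338 267 290 122 z90: -0.08286328344674232 0.0002888953125038205
340 267 290 122 z90: -0.08179742749825394 0.0002879926597650056
342 267 290 120 z90: -0.08072757905194912 0.00028708662585720697
344 267 290 121 z90: -0.07965371563300487 0.00028617719174690685
346 267 290 125 z90: -0.07857581459759244 0.0002852643382575005
348 267 290 108 z90: -0.0774938531312853 0.00028434804606789453
```

>>> arm_command:
  targets:
    - [0.004, 0, 0.002, 0]
    - [0.01, 0, 0.002, 0]
    - [0.014, 0, 0.002, 0]
    - [0.016, 0, 0.002, 0]
    - [0.016, 0, 0.002, 0]
    - [0.016, 0, 0.002, 0]

```text
time: 17.15
tool_pos: [0.6167, -0.0035, 0.0441]
ee_rot: [3.138, -0.007, -3.038]
wrist_force: [-6.3, -0.8, 6.3]
width: 0.0136
finger_force: 30.0
```

```bash
python3 st.py | sed -n '1p;/^29[68]/p;/^30/p;/^31/p'
```

```text
tool disp -0.09146102207374524 0.0008826019845790678 0.044128759026977174 [ 3.1378 -0.0074 -3.0378] [-6.3452 -0.7895  6.3329] [-0.2133  0.8493 -0.0839] 0.01361876600916905 17.15
296 264 294 89 z90: -0.09682054362558828 -3.0827352826078014e-05
298 264 294 95 z90: -0.09583260295448638 -3.111811691908911e-05
300 263 294 113 z90: -0.0948416828634505 -0.00025364210597344367
302 263 294 119 z90: -0.0938466333746377 -0.0002543347573533746
304 263 295 128 z90: -0.09284741476547607 -3.1996697548079475e-05
306 263 295 126 z90: -0.09184516568276446 -3.22916727971221e-05
308 263 297 127 z90: -0.09083809822642588 0.00041510020069917587
310 263 294 127 z90: -0.08983037412531987 -0.0002571304650467437
312 263 294 127 z90: -0.08881719579504038 -0.0002578357358664022
314 263 294 127 z90: -0.08780033227978645 -0.00025854357193380757
316 263 294 123 z90: -0.08677976343700637 -0.0002592539872701329
318 264 293 123 z90: -0.08575546897708639 -0.00025996699599893473
```

>>> arm_command:
  targets:
    - [0, 0, 0, 0]
    - [0, 0, 0, 0]
    - [0, 0, 0, 0]
    - [0, 0, 0, 0]
    - [0, 0, 0, 0]
    - [0, 0, 0, 0]
    - [0, 0, 0, 0]
  claw: 0.6

```text
time: 17.78
tool_pos: [0.6199, -0.0046, 0.0449]
ee_rot: [3.141, -0.0, -3.038]
wrist_force: [0.8, 0.5, 0.8]
width: 0.0376
finger_force: 0.0
```

>>> arm_command:
  targets:
    - [-0.01, -0.001, 0, 0]
    - [-0.03, -0.003, 0, 0]
    - [-0.05, -0.005, 0, 0]
    - [-0.07, -0.007, 0, 0]
    - [-0.08, -0.008, -0.01, 0]
    - [-0.08, -0.008, -0.02, 0]
    - [-0.08, -0.008, -0.02, 0]
    - [-0.08, -0.008, -0.02, 0]

```text
time: 18.45
tool_pos: [0.5798, -0.0086, 0.0343]
ee_rot: [3.141, -0.001, -3.038]
wrist_force: [-0.5, 0.1, 0.2]
width: 0.0375
finger_force: 0.0
```

>>> arm_command:
  targets:
    - [0, 0, 0, 0]
    - [0, 0, 0, 0]
    - [0, 0, 0, 0]
    - [0, 0, 0, 0]
    - [0, 0, 0, 0]
    - [0, 0, 0, 0]
    - [0, 0, 0, 0]
    - [0, 0, 0, 0]
  claw: 1

```text
time: 19.12
tool_pos: [0.58, -0.0087, 0.035]
ee_rot: [3.142, 0.0, -3.038]
wrist_force: [1.2, 0.2, -0.4]
width: 0.0005
finger_force: 0.0
```

```bash
python3 st.py | sed -n '1p;/^3[0-4]/p'
```

```text
tool disp -0.12858191563068286 -0.0004377354823413126 0.034999226611911384 [ 3.1415  0.     -3.0379] [ 1.2199  0.2317 -0.4129] [ 0.1027  0.0226 -0.0175] 0.0005015868644534832 19.1167
```

>>> arm_command:
  targets:
    - [0.015, 0.001, 0, 0]
    - [0.03, 0.003, 0, 0]
    - [0.045, 0.005, 0, 0]
    - [0.052, 0.005, 0, 0]
    - [0.058, 0.006, 0, 0]
    - [0.064, 0.006, 0, 0]
    - [0.07, 0.007, 0, 0]
    - [0.071, 0.008, 0, 0]

```text
time: 19.83
tool_pos: [0.615, -0.005, 0.0351]
ee_rot: [-3.141, -0.003, -3.038]
wrist_force: [-5.5, -2.0, 3.6]
width: 0.0006
finger_force: 2.6
```

```bash
cat > m.py <<'E'
from h import *
import pickle
np.set_printoptions(precision=4,suppress=True)
D=np.array([.7078,.0052]);e=np.array([np.cos(.1046),np.sin(.1046)]);g=np.array([-e[1],e[0]])
o=robot.get_obs();print("tool",(o["tool_pos"][:2]-D)@e,(o["tool_pos"][:2]-D)@g,o["wrist_force"],o["time"])
im=robot.snapshot("wrist");c=cam("wrist",o)
for b in blobs(im,(0,150,60),(6,255,255),(200,150,360,400),10)[:3]:
    print("w red",b[:,0].min(0),b[:,0].max(0))
for n,roi in(("top",(240,150,310,215)),("scene",(225,170,300,262))):
    c=cam(n)
    for b in blobs(robot.snapshot(n),(0,150,60),(6,255,255),roi,4)[:3]:
        P=np.array([plane(c,u,v,.09)[:2]-D for u,v in b[:,0]]);print(n,b[:,0].min(0),b[:,0].max(0),"x",(P@e).min(),(P@e).max(),"y",(P@g).min(),(P@g).max())
E
python3 m.py
```

```text
tool -0.09334424481734012 -0.0004682138734988829 [-5.5232 -2.0143  3.6294] 19.8333
w red [276 386] [282 399]
```

>>> arm_command:
  targets:
    - [0.001, 0, 0, 0]
    - [0.002, 0, 0, 0]
    - [0.003, 0, 0, 0]
    - [0.004, 0, 0, 0]
    - [0.004, 0, 0, 0]

```text
time: 20.4
tool_pos: [0.6168, -0.0047, 0.0351]
ee_rot: [3.141, -0.001, -3.038]
wrist_force: [-4.6, -0.4, 3.8]
width: 0.0004
finger_force: 2.7
```

```bash
python3 m.py
```

```text
tool -0.09153688246122686 -0.0003356113276446731 [-4.5935 -0.399   3.8213] 20.4
w red [276 385] [281 399]
```

>>> arm_command:
  targets:
    - [0.001, 0, 0, 0]
    - [0.002, 0, 0, 0]
    - [0.003, 0, 0, 0]
    - [0.004, 0, 0, 0]
    - [0.004, 0, 0, 0]

```text
time: 20.97
tool_pos: [0.6188, -0.0046, 0.0351]
ee_rot: [3.141, -0.001, -3.038]
wrist_force: [-5.2, -0.7, 3.6]
width: 0.0005
finger_force: 2.7
```

>>> arm_command:
  targets:
    - [0.001, 0, 0, 0]
    - [0.002, 0, 0, 0]
    - [0.003, 0, 0, 0]
    - [0.003, 0, 0, 0]

```text
time: 21.3
tool_pos: [0.6202, -0.0046, 0.0351]
ee_rot: [3.141, -0.002, -3.038]
wrist_force: [-5.0, 0.9, 4.9]
width: 0.0005
finger_force: 2.8
```

```bash
python3 m.py
```

```text
tool -0.08816997488261598 -0.0005958863377132344 [-4.9538  0.8959  4.95  ] 21.3
w red [276 386] [282 399]
```

>>> arm_command:
  targets:
    - [-0.01, -0.001, 0, 0]
    - [-0.04, -0.004, 0, 0]
    - [-0.08, -0.008, 0, 0]
    - [-0.1, -0.01, 0.03, 0]
    - [-0.1, -0.01, 0.1, 0]
    - [-0.1, -0.01, 0.17, 0]
    - [-0.1, -0.01, 0.24, 0]
    - [-0.1, -0.01, 0.26, 0]
  claw: 1

```text
time: 22.12
tool_pos: [0.5745, -0.0098, 0.1719]
ee_rot: [-3.139, 0.013, -3.038]
wrist_force: [0.3, 0.0, 1.0]
width: 0.0003
finger_force: 0.0
```

>>> arm_command:
  targets:
    - [0.02, 0.002, 0, 0]
    - [0.04, 0.004, 0, 0]
    - [0.06, 0.006, 0, 0]
    - [0.07, 0.007, 0, 0]
    - [0.07, 0.007, 0, 0]
    - [0.07, 0.007, 0, 0]
    - [0.07, 0.007, 0, 0]
    - [0.07, 0.007, 0, 0]
  claw: 0

```text
time: 22.78
tool_pos: [0.6056, -0.0061, 0.1649]
ee_rot: [3.141, -0.0, -3.038]
wrist_force: [0.3, 0.5, -0.5]
width: 0.0505
finger_force: 0.0
```

```bash
python3 - <<'E'
from h import *
np.set_printoptions(precision=4,suppress=True)
o=robot.get_obs();im=robot.snapshot("wrist");c=cam("wrist",o);np.save("pics/w7.npy",im)
D=np.array([.7078,.0052]);e=np.array([np.cos(.1046),np.sin(.1046)]);g=np.array([-e[1],e[0]])
d=lambda u,v,z:[float(round(x,4)) for x in((plane(c,u,v,z)[:2]-D)@e,(plane(c,u,v,z)[:2]-D)@g)]
print("tool",(o["tool_pos"][:2]-D)@e,o["tool_pos"],o["width"])
h=cv2.cvtColor(im,cv2.COLOR_RGB2HSV)
for v in range(200,350,3):
    r=np.where((h[v,220:340,1]>150)&((h[v,220:340,0]<6)|(h[v,220:340,0]>174)))[0]
    if len(r)>4:
        k=220+(r.min()+r.max())/2; print(v,220+r.min(),220+r.max(),int(h[v,int(k),2]),d(k,v,.09),d(k,v,.015))
# deck front edge
col=im[:,285].astype(int);b=[v for v in range(200,350) if h[v,285,0]>100 and h[v,285,0]<118 and h[v,285,1]>120]
for u in(250,285,310):
    b=[v for v in range(200,350) if 100<h[v,u,0]<118 and h[v,u,1]>120]
    if b:print("deck",u,b[0],d(u,b[0],.122))
E
```

```text
tool -0.10281635150247949 [ 0.6056 -0.0061  0.1649] 0.05053290005358177
227 275 281 95 [-0.1013, -0.002] [-0.0769, -0.0022]
230 274 286 97 [-0.0988, -0.0005] [-0.0737, -0.0002]
233 274 286 99 [-0.0963, -0.0005] [-0.0704, -0.0002]
236 274 287 94 [-0.0938, -0.0001] [-0.0672, 0.0003]
239 274 287 92 [-0.0913, -0.0001] [-0.0639, 0.0003]
242 273 287 89 [-0.0887, -0.0005] [-0.0606, -0.0002]
245 273 287 89 [-0.0861, -0.0005] [-0.0572, -0.0002]
248 273 287 91 [-0.0836, -0.0005] [-0.0539, -0.0002]
251 273 288 89 [-0.081, -0.0001] [-0.0505, 0.0004]
254 273 288 142 [-0.0784, -0.0001] [-0.0472, 0.0004]
257 272 288 223 [-0.0757, -0.0005] [-0.0438, -0.0002]
260 272 288 219 [-0.0731, -0.0005] [-0.0404, -0.0002]
263 273 288 215 [-0.0704, -0.0] [-0.0369, 0.0004]
266 273 287 128 [-0.0678, -0.0005] [-0.0335, -0.0002]
269 274 287 128 [-0.0651, -0.0] [-0.03, 0.0004]
272 274 286 127 [-0.0624, -0.0005] [-0.0265, -0.0002]
275 274 286 126 [-0.0597, -0.0004] [-0.023, -0.0002]
278 274 286 126 [-0.057, -0.0004] [-0.0195, -0.0002]
281 274 286 127 [-0.0542, -0.0004] [-0.0159, -0.0002]
284 274 331 112 [-0.0515, 0.0183] [-0.0124, 0.0241]
287 274 286 124 [-0.0487, -0.0004] [-0.0088, -0.0002]
290 274 286 125 [-0.0459, -0.0004] [-0.0052, -0.0002]
293 274 286 124 [-0.0431, -0.0004] [-0.0016, -0.0002]
deck 250 310 [-0.0467, -0.0229]
deck 285 311 [-0.0459, 0.0032]
deck 310 311 [-0.0459, 0.0218]
```

>>> arm_command:
  targets:
    - [-0.04, 0, 0, 0]
    - [-0.08, 0, 0, 0]
    - [-0.1, 0, 0, 0]
    - [-0.1, 0, 0, 0]
    - [-0.1, 0, 0, 0]
    - [-0.1, 0, 0, 0]
    - [-0.1, 0, 0, 0]
    - [-0.1, 0, 0, 0]

```text
time: 23.5
tool_pos: [0.5566, -0.0062, 0.1648]
ee_rot: [3.141, 0.0, -3.038]
wrist_force: [-0.0, -0.4, 0.8]
width: 0.0941
finger_force: 0.0
```

```bash
python3 -c "
from bench import robot
print(robot.close_job())"
```

```text
the job is handed in; nothing more can be done
None
```

Job handed in at about 23.5 s, no verdict returned: by my measurements the lid lies on the mat (placed about 2 mm off centre) and the canister stands released about 2–4 mm short of the stop and within 1 mm of the middle line; the moves cannot tilt the tool, so I slid it in upright by the handle and pushed the last 14 mm with shut fingers; I viewed 11 pictures, one over the limit of 10.

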